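# Swap the ink cartridge in a push-push refill dock

## Robot

A 6-joint arm with a two-finger parallel gripper is mounted at the origin on a cart in front of the work surface, level with it; the furniture and walls round the work are solid. World frame = base frame: x ahead of the robot, y to its left, z up, the work surface at z = 0. Lengths are in m, angles in rad, forces in N, time in s.
With the tool pointing down it reaches from about 0.375 to 0.925 m from the base axis. Payload 5.7 kg.
Tool frame: the origin (TCP) lies at the very end of the fingers, on their centre line; the grasp point (between the pads) lies 19 mm behind it; z points along the fingers, y is the line along which they close (so a half turn about z gives the same grasp; the last joint's range is limited). The gripper opens to 88 mm and grips with 3 to 60 N. Pads are 20 mm wide; open, the fingers measure 115 mm over their backs; the gripper's body (75 mm by 178 mm) begins 61 mm behind the grasp point.
Start: joints at [1, 0.359, 1.51, -0, 1.272, -0.115], TCP at [0.264, 0.539, 0.195] pointing down, gripper open.
Joint ranges: [-2.97, 2.97], [-1.01, 2.36], [0.21, 2.38], [-0.96, 4.11], [0.2, 2.71], [-2.98, 2.98]. Speed limits (rad/s): [2.39, 2.39, 3.14, 3.14, 3.14, 3.14].

## Interface

Orientations are given as a unit quaternion [w, x, y, z].
In Python, from rig import r, optics, order, spotter gives the robot as it stands.
- The arm moves only by the tool carry_out, never from a script. Its argument "targets" is a list of rows, each a list of 4 numbers: the shift along the tool's x, y, z in cm, then the turn about the tool's z in degrees. A call has 1 to 20 rows; each row is the pose to reach, as a shift and turn from the pose commanded when the call began, along the tool's axes at that moment; what a row does not reach only later rows make up. A row lasts 1/12 s, in which the tool goes at most 41.7 mm and 7.16 degrees, less where a joint would pass 70% of its speed; a pose out of reach is approached as far as the arm can. A call with a gripper value outside its range is refused whole. "gripper" is the opening, from 0 (shut) to 1 (fully open), set as the call begins (left out, the last holds). The fingers move at their own pace and stop on an object; "grip_force" is the grip in N (left out, the last holds). Time passes only in rows, so rows that repeat a pose let the fingers close. It gives the time, the measured TCP pose, the force, the opening and the grip force at its end, in the units of the state.
- r.sense(): the state, without advancing time (a new reading comes with each control period).
- optics.capture(name): name is "scene" or "top"; returns a dict with "img" (420x560x3 uint8, red, green, blue), "depth" (420x560 float32, m along the optical axis (not along the pixel's ray), 0 where there is no reading), "intrinsics" (3x3 intrinsics, pixels), "origin" and "orientation" of the camera in the world. Camera axes: x right, y up, looking along -z (the intrinsics and any distortion apply to the point x, -y, -z); pixel columns grow to the right and rows downward; lengths in m; the calibration is good to about 2 mm. A picture is of the moment at which its call begins.
- order.sign_off(): hands the job in; it is judged then, once.
Trained networks look in a picture, given as the dict that the camera call returned (one of the last four; its "shot" number tells which), for a name from the list of things; names that differ only in an ending like _2 or _b are one class to them, and where a whole thing is asked for, a point or a joint stands for the part that bears it (a point fixed in the world has none). Each returns a list of dicts, best first, with "p" (0 to 1); they miss things now and then, are a little off and sometimes report something else, mostly with a low value. They report only what shows in the picture. A call takes as long as a camera call. They do not tell look-alikes from the thing itself.
- spotter.regions_of(target, picture): "pixels" (420x560 bool, what is visible of it).
- spotter.spot_point(target, picture): "position" ([x, y, z] in m, in world coordinates, good to about 4 mm: a listed point, or the origin of a listed thing).
The state is a dict: "time": time; "joint_positions": joint angles; "dq": joint speeds; "joint_efforts": joint torques, N m; "ee_pos": TCP position; "tool_rot": TCP orientation; "ft_force": force on the tool from outside, world axes, zero at the start; "torque": the same for the moment, N m; "gripper_width": finger opening in m; "gripper_force": force on a finger pad.
Only numpy, scipy, OpenCV 4.12 (cv2) and the standard library are available. Lean on these libraries where they do the work, as an engineer would, in place of code of your own. Each camera call takes 0.05 s, during which the arm holds its last target. There are 200 camera calls.

## Task

Swap the ink cartridge in the grey marker-refill dock: press the orange-capped empty one down until its push-push catch lets go and it pops up, lift it out and put it in the white bowl, then slide the blue-capped full one into the slot and press it down past the catch so that it stays down. Press by feel: never push a cartridge down on the dock's lift with more than 15 N, nor jam or knock the dock with more than 25 N. Leave the bowl upright and the other things on the table where they are.

Things in the scene. Friction and masses are not known exactly. Their poses are not given: they have to be found in the camera images.
- dock: Grey refill dock fixed to the table. Origin: centre of its vertical slot, at table height; z up. Block from x -28 to +46, y -45 to +45 mm in its frame. Black funnel bezel, top 72 mm above the table, mouth 38.4 x 52.4 mm, narrows over 6.5 mm to the slot: 28.4 (dock x) x 42.4 mm (dock y).
- bay: Hidden spring lift and catch in the slot. Origin on the slot axis, dock's yaw, height -2.5 to +2.5 mm from the table, differs per dock. Centre of a standing cartridge above it: 74 mm (up), 51 to 55 (caught), 46 to 50 (on the bumper), the last two differing per dock; its top is then about 35, 14 or 9 mm over the bezel.
- lift_floor (a point): Centre of the lift's floor, on which the cartridge stands. From up, a push down to the rubber bumper (24 to 28 mm travel, differs per dock), then let go: caught some 5 mm higher. From caught, a push to the bumper again, then let go: rises fully. A shorter push does nothing. Spring 3 N (up) to 5 N (at the bumper), catch up to 2 N more; the bumper is stiff (about 6 to 10 N more per mm).
- spent: Empty cartridge with the orange cap; starts caught in the bay. Box 26 (its x) x 40 (its y) x 66 mm high, white with an orange cap on the top 14 mm; the lowest 5 mm are a narrower foot of 22 x 36 mm; about 0.09 kg. Origin: centre of its underside, z up.
- spent_c (a point): Centre of the empty (orange) cartridge, 33 mm above its underside; x along its 26 mm side, y along its 40 mm side, z to its cap.
- fresh: Full cartridge with the blue cap, standing upright on the table; same shape and sizes as the empty one; either way round fits. Origin: centre of its underside, z up.
- fresh_c (a point): Centre of the full (blue) cartridge, 33 mm above its underside; axes as for the empty one.
- bowl: White breakfast bowl with red patches, loose, 127 mm across, rim 59 mm high, inside floor about 10 mm above the table. Origin: centre of its underside, z up.
- dropper: Small black and white dropper bottle, 22 mm across, 67 mm tall, a bystander. Origin: centre of its underside.
- pastilles: Small oblong pastille tin, 36 x 64 x 17 mm, a bystander. Origin: centre of its underside.
- tape_roll: Roll of masking tape lying flat, 104 mm across, 25 mm high, a bystander. Origin: centre of its underside.
Things that resemble listed ones, but are neither listed nor needed, are in the scene too. What is shaped like the fresh but purple or turquoise is not meant.

How it is judged:
On the way, in this order (a step that is already met when the one before it is completed fails the run):
1. the orange-capped cartridge has popped up in the bay (within 4 mm of fully up) and stands there untouched (z of spent_c in the frame of bay between 0.07 and 0.08 m and horizontal distance between spent_c and bay below 0.006 m and angle between spent_c's own z axis and vertical below 0.1 rad and contact force between the fingers and spent below 0.1 N), for 0.1 s.
2. the orange-capped cartridge rests in the bowl, let go (horizontal distance between spent_c and bowl below 0.05 m and height (world z) of spent_c below 0.08 m and linear speed of spent below 0.03 m/s and contact force between the fingers and spent below 0.1 N), for 0.2 s.
At the end, for the whole second after the job is handed in: blue-capped cartridge upright (0.1 rad) in the slot, held by the catch (centre 49.5-56.5 mm over the bay origin, 6 mm of the axis), at rest, untouched; orange-capped one at rest and untouched in the upright bowl (centre within 50 mm of its axis, under 80 mm high) (all of step 2 and z of fresh_c in the frame of bay between 0.0495 and 0.0565 m and horizontal distance between fresh_c and bay below 0.006 m and angle between fresh_c's own z axis and vertical below 0.1 rad and linear speed of fresh below 0.02 m/s and contact force between the fingers and fresh below 0.1 N and angle between bowl's own z axis and vertical below 0.2 rad).
It fails at once if a cartridge is pushed down on the lift with more than 15 N (contact force between bay and spent above 15 N or contact force between bay and fresh above 15 N).
It fails at once if a cartridge is jammed on the dock with more than 25 N (contact force between dock and spent above 25 N or contact force between dock and fresh above 25 N).
It fails at once if the robot presses on the dock itself with more than 25 N (contact force between any of the arm, the fingers and dock above 25 N).
It fails at once if the bowl is tipped (0.5 rad) (angle between bowl's own z axis and vertical above 0.5 rad).
It fails at once if a bystander (dropper bottle, pastille tin, tape roll) is moved by more than 30 mm (distance of any of dropper, pastilles, tape_roll from where it was at the start of the episode above 0.03 m).
It also fails if it takes over 72 s, if anything falls off the work surface, if the arm or the gripper's body presses on something with over 40 N, if the wrist force passes 120 N, or if a joint passes its speed limit or range.

## Working session

There is one attempt and no reset: what is moved stays moved. The work goes in short steps, Python scripts to look and compute and a tool call to move; the robot and the scene stay as the last step left them, time stands still between calls to the robot, and variables do not carry over. Pictures are saved under pics/ and viewed, at most 10 in all, crops included, and the job is handed in when it is done.

Besides the shell and the picture viewer there is one more tool, called after "Call:" in YAML: its name, and indented under it one key for each argument. carry_out: Moves the arm, as the interface text tells. Its arguments: {"type":"object","properties":{"targets":{"type":"array"},"gripper":{"type":"number"},"grip_force":{"type":"number"}},"required":["targets"]}

```bash
mkdir -p pics; cat > h.py <<'E'
import numpy as np, cv2
from rig import r, optics, order, spotter
from scipy.spatial.transform import Rotation as R
def rot(q): return R.from_quat([q[1],q[2],q[3],q[0]]).as_matrix()
def cloud(c):
    d=c["depth"]; K=np.array(c["intrinsics"]); v,u=np.mgrid[:d.shape[0],:d.shape[1]]
    P=np.stack([(u-K[0,2])/K[0,0]*d,-(v-K[1,2])/K[1,1]*d,-d],-1)
    W=P@rot(c["orientation"]).T+np.array(c["origin"]); W[d==0]=np.nan; return W
def save(c,n): cv2.imwrite(f"pics/{n}.png",c["img"][:,:,::-1])
E
python3 - <<'E'
from h import *
s=r.sense(); print({k:np.round(v,3).tolist() for k,v in s.items()})
ims=[]
for n in("scene","top"):
    c=optics.capture(n); ims.append(c["img"]); W=cloud(c); print(n,np.round(c["origin"],3))
    for t in("dock","spent","fresh","bowl","dropper","pastilles","tape_roll"):
        print(t,[(round(x["p"],2),np.round(x["position"],3).tolist()) for x in spotter.spot_point(t,c)[:4]])
    save(c,n)
E
```

```text
{'time': 0.0, 'joint_positions': [1.0, 0.359, 1.511, -0.0, 1.272, -0.115], 'dq': [-0.0, 0.001, -0.001, -0.001, 0.002, 0.001], 'joint_efforts': [0.001, -51.538, -27.073, 0.067, 0.035, -0.0], 'ee_pos': [0.264, 0.538, 0.195], 'tool_rot': [-0.0, 0.226, 0.974, -0.001], 'ft_force': [0.816, -0.554, 0.421], 'torque': [0.003, 0.043, 0.03], 'gripper_force': 0.0, 'gripper_width': 0.087}
scene [-0.035  0.361  0.684]
dock [(0.86, [0.527, -0.01, -0.0])]
spent [(0.57, [0.527, -0.009, 0.049]), (0.48, [0.531, -0.012, 0.024])]
fresh [(0.97, [0.579, -0.286, 0.032]), (0.94, [0.504, -0.28, -0.0]), (0.78, [0.567, -0.377, -0.0]), (0.64, [0.583, -0.285, -0.002])]
bowl [(0.7, [0.522, 0.237, 0.0])]
dropper [(0.75, [0.584, -0.286, -0.0]), (0.59, [0.397, 0.022, 0.002])]
pastilles [(0.68, [0.714, -0.296, -0.001]), (0.17, [0.526, -0.011, 0.049])]
tape_roll [(0.73, [0.762, 0.14, 0.002]), (0.47, [0.53, -0.014, 0.021]), (0.22, [0.522, 0.236, 0.001])]
top [ 0.405 -0.049  1.026]
dock [(0.57, [0.529, -0.007, 0.003])]
spent [(0.79, [0.53, -0.013, 0.05]), (0.77, [0.527, -0.008, 0.02])]
fresh [(0.86, [0.572, -0.374, 0.0]), (0.75, [0.582, -0.288, 0.0]), (0.62, [0.582, -0.29, 0.033]), (0.56, [0.501, -0.277, 0.031])]
bowl [(0.84, [0.527, 0.24, 0.002])]
dropper [(0.65, [0.399, 0.019, 0.001])]
pastilles [(0.63, [0.715, -0.294, -0.002])]
tape_roll [(0.98, [0.757, 0.137, -0.003]), (0.64, [0.585, -0.29, 0.033])]
```

View pics/scene.png

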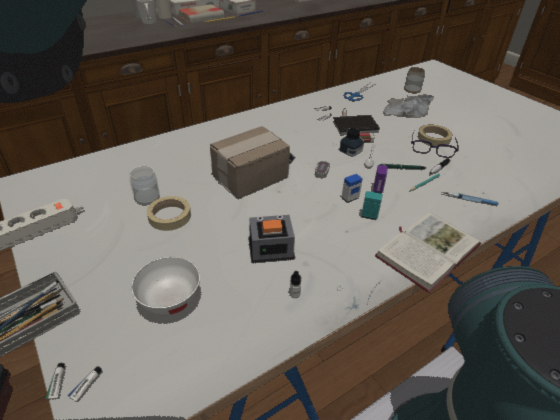

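View pics/top.png

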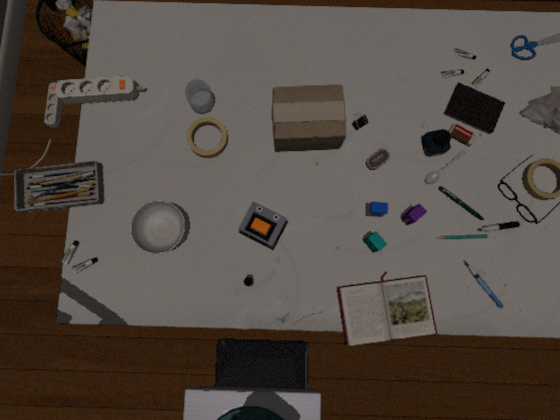

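Scene view: dock with the orange cap at (271,227), bowl (167,285), tape (169,212), dropper (296,284). Three cartridges could be taken for the fresh one: blue (352,187), purple (380,178) and turquoise (373,205). In the top view they are at (378,209), (415,214) and (375,242). By the description I choose the blue one.

```bash
cat >> h.py <<'E'
def fit(W,m,c0,zr,rad=0.06):
    P=W[m]; P=P[np.isfinite(P[:,0])]
    P=P[(np.hypot(P[:,0]-c0[0],P[:,1]-c0[1])<rad)&(P[:,2]>zr[0])&(P[:,2]<zr[1])]
    if len(P)<15: return len(P)
    (cx,cy),(w,h),a=cv2.minAreaRect((P[:,:2]*1000).astype(np.float32))
    if w<h: w,h,a=h,w,a-90   # a: direction of long side, deg in world xy
    a=(a+90)%180-90
    return len(P),np.round([cx,cy,w,h,a],1).tolist(),np.round(np.median(P[:,2])*1000,1)
def hsv(c):
    h=cv2.cvtColor(c["img"],cv2.COLOR_RGB2HSV).astype(int); return h[...,0],h[...,1],h[...,2]
E
python3 - <<'E'
from h import *
crops=[]
for n in("scene","top"):
    c=optics.capture(n); W=cloud(c); H,S,V=hsv(c)
    o=(H<18)&(S>150)&(V>60); b=(H>100)&(H<124)&(S>120)&(V>40)
    print(n,"orange",fit(W,o,(.528,-.011),(.07,.10)))
    print("blue",fit(W,b,(.583,-.288),(.055,.08)))
    print("dock top",fit(W,H>=0,(.528,-.011),(.066,.076),.09))
    print("bowl rim",fit(W,H>=0,(.525,.238),(.05,.07),.09))
    P=W[np.isfinite(W[...,0])]
    for k,q,z in(("purple",(.57,-.376),.03),("turq",(.503,-.28),.03),("dropper",(.398,.02),.03)): print(k,fit(W,H>=0,q,(z,.09),.045))
    K=W[np.isfinite(W[...,0])]; q=K[(K[:,0]>.38)&(K[:,0]<.75)&(K[:,1]>-.35)&(K[:,1]<.32)]; print("max z",q[:,2].max())
    for (x,y) in((.527,-.01),(.583,-.288)):
        i=np.nanargmin(np.where(np.isfinite(W[...,0]),np.hypot(W[...,0]-x,W[...,1]-y),np.nan)); v,u=divmod(i,560)
        crops.append(cv2.resize(c["img"][max(v-35,0):v+35,u-40:u+40],(400,300),interpolation=cv2.INTER_CUBIC))
im=np.vstack([np.hstack(crops[:2]),np.hstack(crops[2:])]); cv2.imwrite("pics/crop.png",im[...,::-1])
E
```

```text
scene orange (206, [527.4, -7.1, 39.3, 28.4, 64.6], np.float64(82.9))
blue (128, [580.6, -284.2, 38.0, 26.4, 86.0], np.float64(64.4))
dock top (452, [534.5, -10.6, 90.1, 74.0, 63.4], np.float64(69.0))
bowl rim (551, [522.0, 236.0, 126.8, 126.5, -29.4], np.float64(55.5))
purple (200, [571.6, -374.7, 41.5, 26.5, -46.1], np.float64(60.2))
turq (307, [501.3, -278.7, 40.6, 31.1, 39.6], np.float64(56.6))
dropper (152, [398.6, 19.8, 19.7, 16.1, 60.4], np.float64(50.5))
max z 0.10663069470155451
top orange (197, [529.5, -7.5, 39.1, 26.2, 64.2], np.float64(83.1))
blue (171, [582.4, -285.3, 39.4, 24.3, 85.5], np.float64(65.0))
dock top (555, [537.3, -10.9, 89.6, 73.7, 64.4], np.float64(68.7))
bowl rim (299, [523.4, 236.9, 126.7, 125.4, 1.7], np.float64(56.2))
purple (252, [573.6, -374.1, 41.0, 26.3, -47.4], np.float64(64.0))
turq (254, [504.0, -279.1, 40.4, 27.0, 39.8], np.float64(64.0))
dropper (67, [402.1, 18.4, 19.9, 18.3, -89.4], np.float64(52.5))
max z 0.10801625894453282
```

View pics/crop.png

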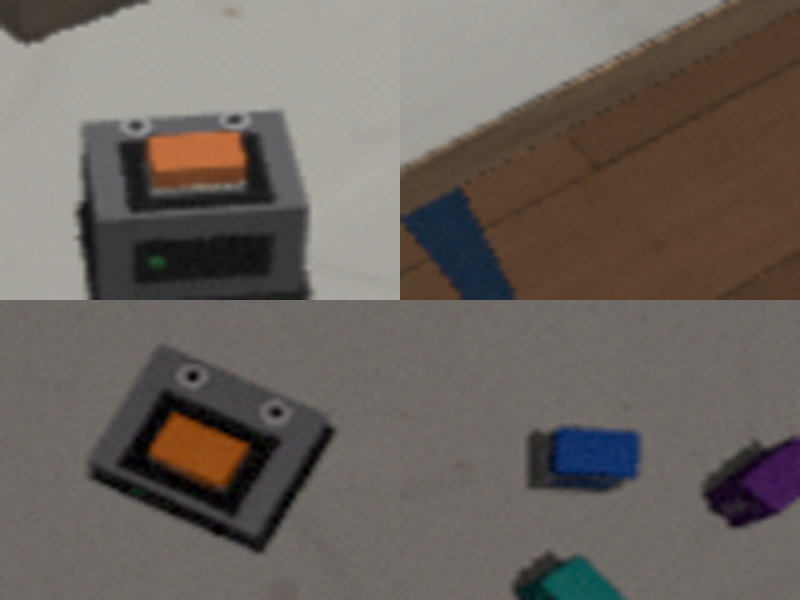

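The crops confirm the choice: orange cap in the dock at crop (200,450), blue cartridge at (595,455), with purple and turquoise beside it. The numbers agree too: the dock rectangle gives a slot axis of (0.528,-0.007), and the orange cap centre is (0.528,-0.007). The tool's y axis is already at 64°, along dock y.

```bash
cat > go.py <<'E'
import sys
from h import *
# args: x y z yaw(long side deg, of tool y) -> shift in tool cm, deg
def go(x,y,z,yaw=None):
    s=r.sense(); M=rot(s["tool_rot"]); d=M.T@(np.array([x,y,z])-s["ee_pos"])*100
    cur=np.degrees(np.arctan2(M[1,1],M[0,1])); t=0
    if yaw is not None: t=-((yaw-cur+90)%180-90)
    print("shift",np.round(d,2),"turn",round(t,1),"yaw",round(cur,2),"q6",round(s["joint_positions"][5],2),"t",round(s["time"],2),"F",np.round(s["ft_force"],2),"p",np.round(s["ee_pos"],4),"tilt z",np.round(M[:,2],3))
if __name__=="__main__": go(*map(float,sys.argv[1:]))
E
python3 go.py .528 -.007 .12 64.3
```

```text
shift [-47.72 -37.38   7.55] turn -0.4 yaw 63.88 q6 -0.12 t 0.9 F [-0.14  0.43  0.3 ] p [0.2641 0.5387 0.1954] tilt z [-0. -0. -1.]
```

Call:
carry_out:
  targets:
    - [-47.7,-37.4,0,-0.4]
    - [-47.7,-37.4,0,-0.4]
    - [-47.7,-37.4,0,-0.4]
    - [-47.7,-37.4,0,-0.4]
    - [-47.7,-37.4,0,-0.4]
    - [-47.7,-37.4,0,-0.4]
    - [-47.7,-37.4,0,-0.4]
    - [-47.7,-37.4,0,-0.4]
    - [-47.7,-37.4,0,-0.4]
    - [-47.7,-37.4,0,-0.4]
    - [-47.7,-37.4,0,-0.4]
    - [-47.7,-37.4,0,-0.4]
    - [-47.7,-37.4,0,-0.4]
    - [-47.7,-37.4,0,-0.4]
    - [-47.7,-37.4,0,-0.4]
    - [-47.7,-37.4,0,-0.4]
    - [-47.7,-37.4,3,-0.4]
    - [-47.7,-37.4,6,-0.4]
    - [-47.7,-37.4,7.5,-0.4]
    - [-47.7,-37.4,7.5,-0.4]
  gripper: 0

```text
time: 2.57
ee_pos: [0.5242, -0.0059, 0.1172]
tool_rot: [-0.004, 0.222, 0.975, -0.0]
ft_force: [-0.4, -0.4, 0.4]
gripper_width: 0.0004
gripper_force: 0.0
```

```bash
python3 go.py .528 -.007 .088 64.3; python3 -c "
from h import *; print(r.sense()['gripper_width'])"
```

```text
shift [-0.41  0.07  2.92] turn -0.0 yaw 64.29 q6 -1.27 t 2.57 F [-0.41 -0.36  0.4 ] p [ 0.5242 -0.0059  0.1172] tilt z [-0.007  0.001 -1.   ]
0.0004187477399102947
```

Call:
carry_out:
  targets:
    - [0,0,1,0]
    - [0,0,2,0]
    - [0,0,2.8,0]
    - [0,0,2.8,0]
    - [0,0,2.8,0]
    - [0,0,2.8,0]

```text
time: 3.07
ee_pos: [0.5282, -0.0071, 0.0929]
tool_rot: [0.0, 0.222, 0.975, -0.0]
ft_force: [0.1, -0.0, 0.2]
gripper_width: 0.0006
gripper_force: 0.0
```

```bash
python3 go.py .528 -.007 .088 64.3
```

```text
shift [0.02 0.   0.49] turn -0.0 yaw 64.29 q6 -1.27 t 3.07 F [ 0.13 -0.03  0.16] p [ 0.5282 -0.0071  0.0929] tilt z [ 0.001 -0.    -1.   ]
```

Settled; commanded z is about 0.0928. I'll approach to contact gently.

Call:
carry_out:
  targets:
    - [0,0,0.3,0]
    - [0,0,0.5,0]
    - [0,0,0.6,0]
    - [0,0,0.7,0]
    - [0,0,0.8,0]
    - [0,0,0.8,0]
    - [0,0,0.8,0]

```text
time: 3.65
ee_pos: [0.5277, -0.0071, 0.0844]
tool_rot: [-0.0, 0.223, 0.975, -0.0]
ft_force: [-0.5, -1.1, 0.3]
gripper_width: 0.0002
gripper_force: 0.0
```

Call:
carry_out:
  targets:
    - [0,0,0.05,0]
    - [0,0,0.1,0]
    - [0,0,0.15,0]
    - [0,0,0.2,0]
    - [0,0,0.2,0]
    - [0,0,0.2,0]

```text
time: 4.15
ee_pos: [0.5277, -0.0071, 0.0824]
tool_rot: [-0.0, 0.223, 0.975, -0.0]
ft_force: [0.2, 0.8, -0.3]
gripper_width: 0.0007
gripper_force: 0.0
```

Call:
carry_out:
  targets:
    - [0,0,0.05,0]
    - [0,0,0.1,0]
    - [0,0,0.15,0]
    - [0,0,0.2,0]
    - [0,0,0.2,0]
    - [0,0,0.2,0]

```text
time: 4.65
ee_pos: [0.5278, -0.0071, 0.0804]
tool_rot: [-0.0, 0.223, 0.975, -0.0]
ft_force: [-0.1, 0.0, 0.2]
gripper_width: 0.0006
gripper_force: 0.0
```

```bash
python3 - <<'E'
from h import *
c=optics.capture("scene"); save(c,"s2"); v,u=227,271
cv2.imwrite("pics/c2.png",cv2.resize(c["img"][v-65:v+40,u-70:u+70],(800,600),interpolation=cv2.INTER_CUBIC)[...,::-1])
W=cloud(c);H,S,V=hsv(c);o=(H<18)&(S>150)&(V>60); print(fit(W,o,(.528,-.007),(.07,.10)))
print(np.nanpercentile(W[o&(np.abs(W[...,0]-.528)<.05)][:,2],[5,50,95]))
E
```

```text
(180, [527.8, -4.7, 34.1, 27.9, 64.0], np.float64(82.9))
[0.07434831 0.08293898 0.08482002]
```

View pics/c2.png

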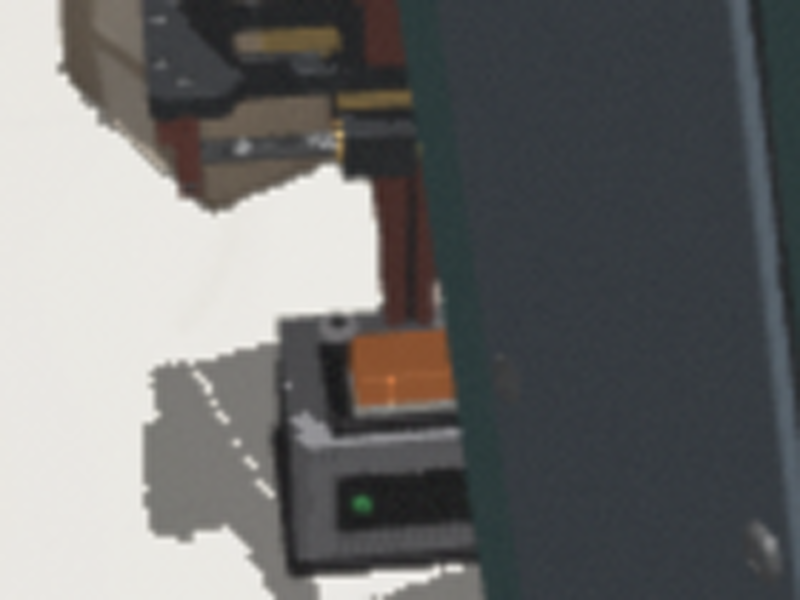

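```bash
python3 - <<'E'
from h import *
s=r.sense();c=optics.capture("scene"); W=cloud(c);K=np.array(c["intrinsics"])
for p in (s["ee_pos"],[.528,-.007,.085]):
    q=rot(c["orientation"]).T@(np.array(p)-c["origin"]); print("proj",K[0,0]*q[0]/-q[2]+K[0,2],-K[1,1]*q[1]/-q[2]*1+K[1,2])
for v in range(196,234,3): print(v,[np.round(W[v,u]*1000).tolist() for u in (269,272,275)],c["img"][v,272])
E
```

```text
proj 271.55856331031674 224.7048611114512
proj 271.4722272909457 223.05813176617733
196 [[520.0, 5.0, 168.0], [521.0, -3.0, 164.0], [516.0, -7.0, 166.0]] [53 40 38]
199 [[521.0, 4.0, 160.0], [521.0, -3.0, 157.0], [517.0, -7.0, 158.0]] [53 41 40]
202 [[521.0, 4.0, 152.0], [522.0, -4.0, 148.0], [516.0, -7.0, 151.0]] [49 40 40]
205 [[520.0, 4.0, 145.0], [521.0, -3.0, 141.0], [517.0, -8.0, 142.0]] [47 37 36]
208 [[523.0, 3.0, 134.0], [519.0, -2.0, 135.0], [517.0, -8.0, 134.0]] [47 39 39]
211 [[520.0, 4.0, 129.0], [519.0, -2.0, 127.0], [516.0, -7.0, 127.0]] [46 36 36]
214 [[522.0, 3.0, 119.0], [519.0, -2.0, 119.0], [516.0, -8.0, 119.0]] [49 37 38]
217 [[521.0, 4.0, 112.0], [521.0, -3.0, 109.0], [516.0, -8.0, 110.0]] [50 42 40]
220 [[540.0, -9.0, 84.0], [538.0, -15.0, 82.0], [534.0, -20.0, 84.0]] [133  81  52]
223 [[533.0, -4.0, 83.0], [528.0, -9.0, 84.0], [526.0, -14.0, 84.0]] [137  82  47]
226 [[526.0, 0.0, 82.0], [522.0, -4.0, 83.0], [518.0, -9.0, 83.0]] [142  86  52]
229 [[520.0, 4.0, 79.0], [516.0, -1.0, 80.0], [515.0, -7.0, 78.0]] [142  85  50]
232 [[520.0, 4.0, 71.0], [518.0, -2.0, 69.0], [516.0, -8.0, 68.0]] [136 108  89]
```

The picture shows the closed fingers (about columns 385–435 of the crop) ending near z≈0.105, roughly 22–25 mm above the reported TCP. That agrees with feeling no contact. I'll go on down in soft steps.

Call:
carry_out:
  targets:
    - [0,0,0.3,0]
    - [0,0,0.6,0]
    - [0,0,0.9,0]
    - [0,0,1.2,0]
    - [0,0,1.2,0]
    - [0,0,1.2,0]

```text
time: 5.25
ee_pos: [0.5275, -0.007, 0.0681]
tool_rot: [-0.0, 0.223, 0.975, -0.0]
ft_force: [-0.0, -0.6, -0.3]
gripper_width: 0.0002
gripper_force: 0.0
```

```bash
python3 - <<'E'
from h import *
s=r.sense();c=optics.capture("scene"); W=cloud(c)
print(s["ft_force"],s["ee_pos"])
for v in range(210,234,1): print(v,[np.round(W[v,u]*1000).tolist() for u in (269,272,275)],c["img"][v,272])
E
```

```text
[-0.04642709 -0.58305779 -0.34190025] [ 0.52747455 -0.00704304  0.06809534]
210 [[521.0, 4.0, 131.0], [518.0, -2.0, 130.0], [515.0, -6.0, 131.0]] [46 37 37]
211 [[521.0, 4.0, 128.0], [518.0, -2.0, 128.0], [516.0, -7.0, 127.0]] [48 37 37]
212 [[519.0, 5.0, 127.0], [518.0, -2.0, 125.0], [516.0, -8.0, 124.0]] [48 38 37]
213 [[521.0, 4.0, 123.0], [518.0, -2.0, 122.0], [514.0, -6.0, 123.0]] [47 38 37]
214 [[520.0, 5.0, 122.0], [520.0, -3.0, 118.0], [514.0, -6.0, 120.0]] [44 37 38]
215 [[520.0, 5.0, 119.0], [519.0, -2.0, 116.0], [515.0, -7.0, 117.0]] [46 39 37]
216 [[523.0, 3.0, 113.0], [518.0, -2.0, 114.0], [514.0, -7.0, 115.0]] [48 37 37]
217 [[521.0, 4.0, 112.0], [520.0, -3.0, 109.0], [516.0, -8.0, 110.0]] [47 38 35]
218 [[522.0, 3.0, 108.0], [519.0, -2.0, 108.0], [515.0, -7.0, 108.0]] [49 39 39]
219 [[521.0, 4.0, 107.0], [520.0, -3.0, 105.0], [515.0, -7.0, 106.0]] [48 37 39]
220 [[521.0, 4.0, 104.0], [519.0, -2.0, 103.0], [515.0, -7.0, 104.0]] [50 39 39]
221 [[520.0, 4.0, 102.0], [518.0, -2.0, 100.0], [515.0, -7.0, 100.0]] [50 40 39]
222 [[520.0, 4.0, 100.0], [518.0, -2.0, 98.0], [516.
[... 221 characters left out ...]
5.0, -6.0, 82.0], [518.0, -9.0, 86.0]] [139  82  48]
226 [[526.0, 1.0, 82.0], [520.0, -3.0, 84.0], [516.0, -8.0, 86.0]] [140  83  48]
227 [[521.0, 4.0, 84.0], [518.0, -2.0, 84.0], [515.0, -8.0, 83.0]] [148  89  53]
228 [[521.0, 3.0, 81.0], [518.0, -2.0, 81.0], [516.0, -8.0, 80.0]] [144  87  52]
229 [[519.0, 5.0, 81.0], [517.0, -1.0, 80.0], [514.0, -7.0, 79.0]] [141  84  50]
230 [[520.0, 4.0, 76.0], [518.0, -2.0, 75.0], [514.0, -7.0, 76.0]] [142  84  50]
231 [[521.0, 4.0, 73.0], [518.0, -2.0, 72.0], [513.0, -7.0, 74.0]] [141  88  57]
232 [[521.0, 4.0, 70.0], [519.0, -3.0, 69.0], [515.0, -8.0, 69.0]] [136 109  89]
233 [[520.0, 4.0, 68.0], [518.0, -2.0, 67.0], [514.0, -7.0, 67.0]] [126 123 116]
```

Call:
carry_out:
  targets:
    - [0,0,0.3,0]
    - [0,0,0.6,0]
    - [0,0,0.8,0]
    - [0,0,0.8,0]
    - [0,0,0.8,0]

```text
time: 5.72
ee_pos: [0.5276, -0.0071, 0.0603]
tool_rot: [-0.0, 0.223, 0.975, -0.0]
ft_force: [-0.3, -0.7, 0.3]
gripper_width: 0.0004
gripper_force: 0.0
```

Call:
carry_out:
  targets:
    - [0,0,0.1,0]
    - [0,0,0.2,0]
    - [0,0,0.3,0]
    - [0,0,0.3,0]
    - [0,0,0.3,0]

```text
time: 6.13
ee_pos: [0.5277, -0.0071, 0.0574]
tool_rot: [-0.0, 0.223, 0.975, -0.0]
ft_force: [1.2, 0.6, -0.1]
gripper_width: 0.0004
gripper_force: 0.0
```

Call:
carry_out:
  targets:
    - [0,0,0.1,0]
    - [0,0,0.2,0]
    - [0,0,0.2,0]
    - [0,0,0.2,0]

```text
time: 6.47
ee_pos: [0.5279, -0.0071, 0.0556]
tool_rot: [0.0, 0.223, 0.975, -0.0]
ft_force: [-0.9, -0.0, 3.0]
gripper_width: 0.0006
gripper_force: 1.6
```

Call:
carry_out:
  targets:
    - [0,0,0.1,0]
    - [0,0,0.2,0]
    - [0,0,0.2,0]
    - [0,0,0.2,0]

```text
time: 6.8
ee_pos: [0.5278, -0.0071, 0.0534]
tool_rot: [0.0, 0.223, 0.975, -0.0]
ft_force: [-1.0, 0.1, 3.2]
gripper_width: 0.0008
gripper_force: 1.7
```

Call:
carry_out:
  targets:
    - [0,0,0.05,0]
    - [0,0,0.1,0]
    - [0,0,0.1,0]
    - [0,0,0.1,0]

```text
time: 7.13
ee_pos: [0.5278, -0.0071, 0.0525]
tool_rot: [0.0, 0.223, 0.975, -0.0]
ft_force: [-0.3, 1.4, 4.5]
gripper_width: 0.0006
gripper_force: 2.2
```

Call:
carry_out:
  targets:
    - [0,0,0.05,0]
    - [0,0,0.05,0]
    - [0,0,0.05,0]

```text
time: 7.38
ee_pos: [0.528, -0.0071, 0.0522]
tool_rot: [0.0, 0.222, 0.975, -0.0]
ft_force: [-0.4, -0.1, 5.9]
gripper_width: 0.0002
gripper_force: 3.0
```

Call:
carry_out:
  targets:
    - [0,0,0.05,0]
    - [0,0,0.05,0]
    - [0,0,0.05,0]

```text
time: 7.63
ee_pos: [0.528, -0.0071, 0.0519]
tool_rot: [0.0, 0.223, 0.975, -0.0]
ft_force: [-0.5, -0.3, 7.2]
gripper_width: 0.0004
gripper_force: 4.0
```

Call:
carry_out:
  targets:
    - [0,0,0.05,0]
    - [0,0,0.05,0]
    - [0,0,0.05,0]

```text
time: 7.88
ee_pos: [0.5281, -0.0071, 0.0515]
tool_rot: [0.0, 0.223, 0.975, -0.0]
ft_force: [-1.0, 1.4, 9.4]
gripper_width: 0.0003
gripper_force: 5.0
```

Call:
carry_out:
  targets:
    - [0,0,-0.5,0]
    - [0,0,-1.5,0]
    - [0,0,-3,0]
    - [0,0,-5,0]
    - [0,0,-7,0]
    - [0,0,-9,0]
    - [0,0,-9,0]
    - [0,0,-9,0]
  gripper: 0.62

```text
time: 8.55
ee_pos: [0.5286, -0.0072, 0.1421]
tool_rot: [0.001, 0.223, 0.975, 0.0]
ft_force: [0.2, 0.3, -0.3]
gripper_width: 0.0502
gripper_force: 0.0
```

```bash
python3 - <<'E'
from h import *
for n in("scene","top"):
    c=optics.capture(n); W=cloud(c); H,S,V=hsv(c)
    o=(H<18)&(S>150)&(V>60)
    print(n,"orange",fit(W,o,(.528,-.011),(.07,.13)), fit(W,o,(.528,-.011),(.098,.13)))
    print("spent",[(round(x["p"],2),np.round(x["position"],3).tolist()) for x in spotter.spot_point("spent_c",c)[:2]])
    if n=="scene": v,u=227,271; cv2.imwrite("pics/c3.png",cv2.resize(c["img"][v-90:v+30,u-80:u+80],(800,600),interpolation=cv2.INTER_CUBIC)[...,::-1])
s=r.sense(); print(s["gripper_width"],s["ee_pos"],s["ft_force"])
E
```

```text
scene orange (235, [523.8, -11.1, 50.1, 28.4, 80.7], np.float64(104.3)) (170, [525.9, -6.3, 38.0, 23.6, 62.6], np.float64(105.1))
spent [(0.97, [0.528, -0.013, 0.042]), (0.86, [0.53, -0.006, 0.072])]
top orange 0 0
spent []
0.054322134796038764 [ 0.52667994 -0.00691622  0.1397925 ] [-0.46635294  0.90837383  0.04595154]
```

View pics/c3.png

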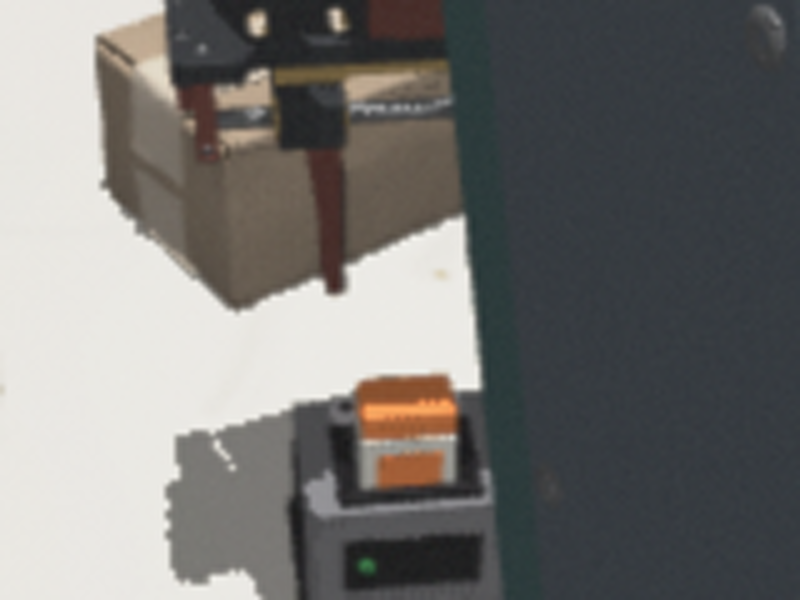

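The cartridge popped up: orange cap at crop (405,400), standing clear of the bezel. Before descending with open fingers, I'll check where the fingertip really ends.

```bash
python3 - <<'E'
from h import *
s=r.sense(); c=optics.capture("scene"); W=cloud(c); m=np.nan_to_num
P=W[160:205,245:270].reshape(-1,3); P=P[np.isfinite(P[:,0])]; P=P[(np.abs(P[:,0]-.54)<.04)&(np.abs(P[:,1]-.025)<.03)&(P[:,2]>.08)]
print(s["ee_pos"],s["gripper_width"],np.round(P[np.argsort(P[:,2])[:12]],3).tolist())
E
python3 go.py .528 -.007 .1 64.3
```

```text
[ 0.52667994 -0.00691622  0.1397925 ] 0.054322134796038764 [[0.533, 0.027, 0.166], [0.531, 0.021, 0.167], [0.53, 0.026, 0.168], [0.531, 0.026, 0.169], [0.532, 0.028, 0.17], [0.529, 0.025, 0.17], [0.532, 0.03, 0.17], [0.531, 0.024, 0.171], [0.534, 0.029, 0.171], [0.529, 0.022, 0.172], [0.531, 0.026, 0.172], [0.531, 0.028, 0.172]]
shift [-0.12  0.05  3.98] turn -0.0 yaw 64.28 q6 -1.27 t 8.8 F [-0.09 -0.19 -0.01] p [ 0.5268 -0.007   0.1398] tilt z [-0.002  0.    -1.   ]
```

Open fingers also end about 26 mm short of the reported TCP, so I treat the real tip as z_TCP + 0.0265. I'll descend to TCP 0.057, putting the tips about 11 mm over the bezel, and grip.

Call:
carry_out:
  targets:
    - [0,0,2,0]
    - [0,0,4,0]
    - [0,0,6,0]
    - [0,0,7.4,0]
    - [0,0,8.2,0]
    - [0,0,8.2,0]
    - [0,0,8.2,0]

```text
time: 9.38
ee_pos: [0.5274, -0.007, 0.0585]
tool_rot: [-0.001, 0.223, 0.975, -0.0]
ft_force: [1.0, 0.5, 0.7]
gripper_width: 0.0544
gripper_force: 0.0
```

Call:
carry_out:
  targets:
    - [0,0,0,0]
    - [0,0,0,0]
    - [0,0,0,0]
    - [0,0,0,0]
    - [0,0,0,0]
    - [0,0,0,0]
  gripper: 0.3
  grip_force: 15

```text
time: 9.88
ee_pos: [0.5285, -0.0072, 0.0595]
tool_rot: [0.001, 0.223, 0.975, 0.0]
ft_force: [0.6, 0.4, 1.0]
gripper_width: 0.04
gripper_force: 15.0
```

Call:
carry_out:
  targets:
    - [0,0,-0.5,0]
    - [0,0,-2,0]
    - [0,0,-4,0]
    - [0,0,-6,0]
    - [0,0,-8,0]
    - [0,0,-10,0]
    - [0,0,-10,0]
    - [0,0,-10,0]
    - [0,0,-10,0]

```text
time: 10.63
ee_pos: [0.5269, -0.0069, 0.1581]
tool_rot: [-0.001, 0.223, 0.975, -0.0]
ft_force: [0.3, 0.4, -0.9]
gripper_width: 0.0403
gripper_force: 15.0
```

```bash
python3 go.py .523 .2365 .16
```

```text
shift [10.91 21.76 -0.19] turn 0 yaw 64.29 q6 -1.27 t 10.63 F [ 0.29  0.35 -0.89] p [ 0.5269 -0.0069  0.1581] tilt z [-0.001  0.    -1.   ]
```

Call:
carry_out:
  targets:
    - [1.5,3,0,0]
    - [3,6,0,0]
    - [4.5,9,0,0]
    - [6,12,0,0]
    - [7.5,15,0,0]
    - [9,18,0,0]
    - [10,20,0,0]
    - [10.8,21.7,0,0]
    - [10.8,21.7,0,0]
    - [10.8,21.7,0,0]
    - [10.8,21.7,3,0]
    - [10.8,21.7,6,0]
    - [10.8,21.7,8,0]
    - [10.8,21.7,10,0]
    - [10.8,21.7,11,0]
    - [10.8,21.7,11.5,0]
    - [10.8,21.7,11.5,0]
    - [10.8,21.7,11.5,0]

```text
time: 12.13
ee_pos: [0.5251, 0.2349, 0.0444]
tool_rot: [0.0, 0.223, 0.975, 0.0]
ft_force: [-0.2, -1.3, -0.3]
gripper_width: 0.0395
gripper_force: 15.0
```

Call:
carry_out:
  targets:
    - [0,0,0.3,0]
    - [0,0,0.6,0]
    - [0,0,0.9,0]
    - [0,0,1.1,0]
    - [0,0,1.2,0]
    - [0,0,1.2,0]

```text
time: 12.63
ee_pos: [0.5244, 0.2353, 0.0318]
tool_rot: [-0.0, 0.222, 0.975, -0.0]
ft_force: [0.1, -0.1, -0.9]
gripper_width: 0.0397
gripper_force: 15.0
```

Call:
carry_out:
  targets:
    - [0,0,0.15,0]
    - [0,0,0.3,0]
    - [0,0,0.3,0]
    - [0,0,0.3,0]

```text
time: 12.97
ee_pos: [0.5246, 0.2353, 0.0289]
tool_rot: [-0.0, 0.223, 0.975, -0.0]
ft_force: [-0.6, -0.5, -0.6]
gripper_width: 0.0402
gripper_force: 15.0
```

Bottom is about 10 mm above the table, so at the bowl floor. Releasing.

Call:
carry_out:
  targets:
    - [0,0,0,0]
    - [0,0,0,0]
    - [0,0,0,0]
    - [0,0,0,0]
    - [0,0,-1,0]
    - [0,0,-3,0]
    - [0,0,-6,0]
    - [0,0,-10,0]
    - [0,0,-13,0]
    - [0,0,-13,0]
    - [0,0,-13,0]
    - [0,0,-13,0]
  gripper: 0.62

```text
time: 13.97
ee_pos: [0.5241, 0.2351, 0.1589]
tool_rot: [-0.0, 0.223, 0.975, -0.0]
ft_force: [-0.5, 0.2, -0.4]
gripper_width: 0.0546
gripper_force: 0.0
```

```bash
python3 go.py .5815 -.285 .16 85.7; python3 - <<'E'
from h import *
for n in("scene","top"):
    c=optics.capture(n); W=cloud(c)
    print(n,[(round(x["p"],2),np.round(x["position"],3).tolist()) for x in spotter.spot_point("spent_c",c)[:2]],[(round(x["p"],2),np.round(x["position"],3).tolist()) for x in spotter.spot_point("bowl",c)[:2]])
    H,S,V=hsv(c); print("orange",fit(W,(H<18)&(S>150)&(V>60),(.524,.2355),(.01,.13)),"blue",fit(W,(H>100)&(H<124)&(S>120)&(V>40),(.583,-.288),(.055,.08)))
    if n=="scene": v,u=280,167; cv2.imwrite("pics/c4.png",cv2.resize(c["img"][v-60:v+60,u-80:u+80],(800,600),interpolation=cv2.INTER_CUBIC)[...,::-1])
E
```

```text
shift [-27.74 -44.37  -0.1 ] turn -21.4 yaw 64.29 q6 -0.82 t 13.97 F [-0.47  0.24 -0.37] p [0.5241 0.2351 0.1589] tilt z [-0. -0. -1.]
scene [(0.74, [0.524, 0.238, 0.041]), (0.55, [0.526, 0.229, 0.012])] [(0.57, [0.518, 0.234, -0.001])]
orange (318, [501.6, 240.8, 71.8, 38.9, -15.0], np.float64(73.3)) blue 0
top [(0.65, [0.53, -0.006, -0.001]), (0.42, [0.527, 0.23, 0.041])] [(0.81, [0.526, 0.236, 0.001])]
orange 0 blue (177, [582.4, -285.3, 40.1, 24.2, 86.7], np.float64(64.9))
```

View pics/c4.png

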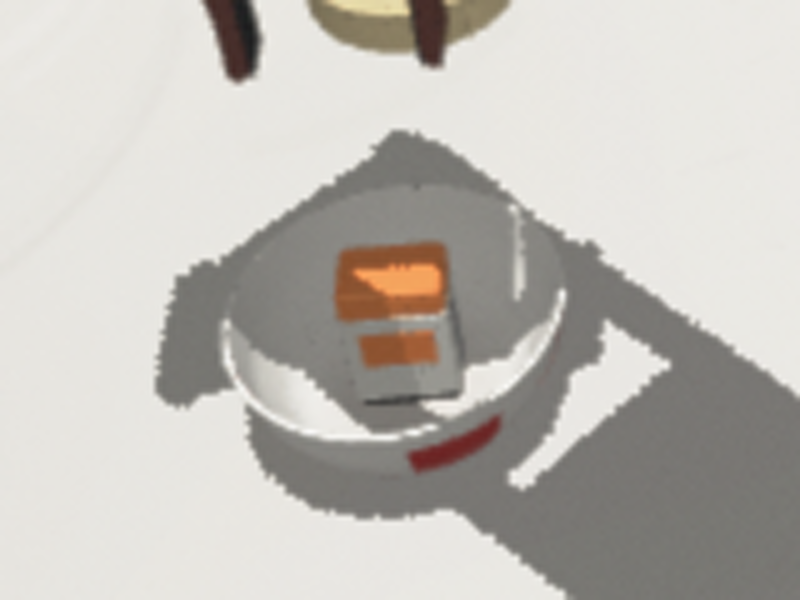

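The empty cartridge stands upright in the bowl (crop (400,320)) and the bowl is undisturbed. Now the blue one.

Call:
carry_out:
  targets:
    - [-2,-3.2,0,-2]
    - [-4,-6.4,0,-4]
    - [-6,-9.6,0,-6]
    - [-8,-12.8,0,-8]
    - [-10,-16,0,-10]
    - [-12,-19.2,0,-12]
    - [-14,-22.4,0,-14]
    - [-16,-25.6,0,-16]
    - [-18,-28.8,0,-18]
    - [-20,-32,0,-20]
    - [-22,-35.2,0,-21.6]
    - [-24,-38.4,0,-21.6]
    - [-26,-41.6,0,-21.6]
    - [-27,-43.2,0,-21.6]
    - [-27.7,-44.3,0,-21.6]
    - [-27.7,-44.3,0,-21.6]
    - [-27.7,-44.3,0,-21.6]
    - [-27.7,-44.3,0,-21.6]
    - [-27.7,-44.3,0,-21.6]

```text
time: 15.85
ee_pos: [0.5818, -0.2818, 0.1589]
tool_rot: [-0.0, 0.035, 0.999, 0.0]
ft_force: [-0.6, 0.0, 0.5]
gripper_width: 0.0545
gripper_force: 0.0
```

```bash
python3 go.py .5815 -.285 .019 85.9
```

```text
shift [-0.   -0.33 13.99] turn 0.1 yaw 85.98 q6 -2.06 t 15.85 F [-0.56  0.04  0.48] p [ 0.5818 -0.2818  0.1589] tilt z [-0.001  0.001 -1.   ]
```

Call:
carry_out:
  targets:
    - [0,-0.2,3,0]
    - [0,-0.2,6,0]
    - [0,-0.2,9,0]
    - [0,-0.2,11,0]
    - [0,-0.2,13,0]
    - [0,-0.2,14,0]
    - [0,-0.2,14,0]
    - [0,-0.2,14,0]

```text
time: 16.52
ee_pos: [0.5819, -0.2852, 0.0192]
tool_rot: [-0.0, 0.035, 0.999, 0.0]
ft_force: [-0.2, 0.2, 0.0]
gripper_width: 0.0545
gripper_force: 0.0
```

Call:
carry_out:
  targets:
    - [0,0,0,0]
    - [0,0,0,0]
    - [0,0,0,0]
    - [0,0,0,0]
    - [0,0,0,0]
    - [0,0,0,0]
  gripper: 0.3

```text
time: 17.02
ee_pos: [0.5829, -0.2865, 0.0205]
tool_rot: [0.001, 0.036, 0.999, -0.001]
ft_force: [0.6, 1.6, 6.8]
gripper_width: 0.0401
gripper_force: 14.9
```

Call:
carry_out:
  targets:
    - [0,0,-0.5,0]
    - [0,0,-2,0]
    - [0,0,-4,0]
    - [0,0,-7,0]
    - [0,0,-10,0]
    - [0,0,-13,0]
    - [0,0,-14,0]
    - [0,0,-14,0]
    - [0,0,-14,0]
    - [0,0,-14,0]

```text
time: 17.85
ee_pos: [0.5805, -0.2852, 0.1569]
tool_rot: [-0.001, 0.036, 0.999, 0.001]
ft_force: [-0.4, 1.2, -0.9]
gripper_width: 0.0403
gripper_force: 14.9
```

```bash
python3 go.py .528 -.007 .16 64.3
```

```text
shift [ 7.24 27.37 -0.25] turn 21.6 yaw 85.88 q6 -2.06 t 17.85 F [-0.44  1.18 -0.9 ] p [ 0.5805 -0.2852  0.1569] tilt z [-0.003  0.002 -1.   ]
```

Call:
carry_out:
  targets:
    - [0.8,3,0,2]
    - [1.6,6,0,4]
    - [2.4,9,0,7]
    - [3.2,12,0,10]
    - [4,15,0,13]
    - [4.8,18,0,16]
    - [5.6,21,0,19]
    - [6.4,24,0,21.6]
    - [7,26.4,0,21.6]
    - [7.2,27.3,0,21.6]
    - [7.2,27.3,0,21.6]
    - [7.2,27.3,0,21.6]
    - [7.2,27.3,0,21.6]
    - [7.2,27.3,0,21.6]
    - [7.2,27.3,0,21.6]

```text
time: 19.1
ee_pos: [0.5299, -0.0097, 0.1588]
tool_rot: [-0.0, 0.223, 0.975, -0.0]
ft_force: [-0.0, 0.7, -0.9]
gripper_width: 0.0403
gripper_force: 14.9
```

```bash
python3 go.py .528 -.007 .12 64.3; python3 - <<'E'
from h import *
c=optics.capture("scene"); W=cloud(c); H,S,V=hsv(c)
b=(H>100)&(H<124)&(S>120)&(V>40)
print("blue",fit(W,b,(.528,-.007),(.08,.26)),[(round(x["p"],2),np.round(x["position"],4).tolist()) for x in spotter.spot_point("fresh_c",c)[:5]])
cv2.imwrite("pics/c5.png",cv2.resize(c["img"][120:270,170:370],(800,600),interpolation=cv2.INTER_CUBIC)[...,::-1])
E
```

```text
shift [0.29 0.16 3.88] turn -0.1 yaw 64.2 q6 -1.27 t 19.1 F [-0.    0.75 -0.89] p [ 0.5299 -0.0097  0.1588] tilt z [-0. -0. -1.]
blue (312, [527.2, -9.0, 38.5, 27.4, 65.5], np.float64(200.9)) [(0.72, [0.5304, -0.0104, 0.1369]), (0.59, [0.5245, -0.0081, 0.1714])]
```

View pics/c5.png

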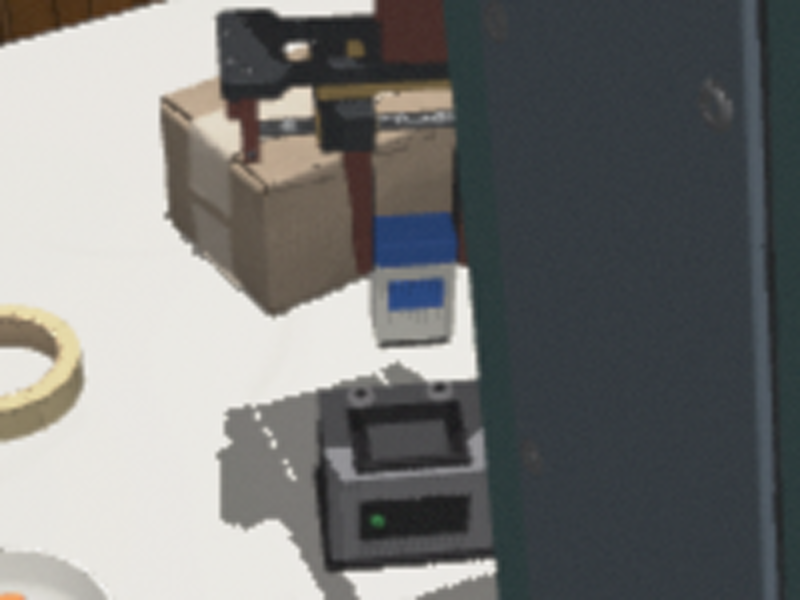

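Blue cartridge is held upright over the empty slot: cap at crop (415,240), mouth at (410,435). I'll correct by about 3 mm and lower it into the funnel.

Call:
carry_out:
  targets:
    - [0.25,0.15,0,0]
    - [0.25,0.15,1.5,0]
    - [0.25,0.15,3,0]
    - [0.25,0.15,4.5,0]
    - [0.25,0.15,5.5,0]
    - [0.25,0.15,6,0]
    - [0.25,0.15,6,0]
    - [0.25,0.15,6,0]
    - [0.25,0.15,6,0]

```text
time: 19.95
ee_pos: [0.5287, -0.0062, 0.0996]
tool_rot: [0.001, 0.223, 0.975, 0.0]
ft_force: [1.2, 0.3, -0.9]
gripper_width: 0.0401
gripper_force: 14.9
```

```bash
python3 go.py .528 -.007 .075 64.3
```

```text
shift [ 0.03 -0.1   2.46] turn -0.0 yaw 64.28 q6 -1.26 t 19.95 F [ 1.22  0.26 -0.85] p [ 0.5287 -0.0062  0.0996] tilt z [ 0.001 -0.    -1.   ]
```

Call:
carry_out:
  targets:
    - [0,-0.05,0.2,0]
    - [0,-0.05,0.5,0]
    - [0,-0.05,0.8,0]
    - [0,-0.05,1.1,0]
    - [0,-0.05,1.4,0]
    - [0,-0.05,1.4,0]
    - [0,-0.05,1.4,0]

```text
time: 20.53
ee_pos: [0.5275, -0.0065, 0.0846]
tool_rot: [-0.0, 0.223, 0.975, -0.0]
ft_force: [-0.3, -0.4, -1.1]
gripper_width: 0.0402
gripper_force: 14.9
```

Call:
carry_out:
  targets:
    - [0,0,0.2,0]
    - [0,0,0.4,0]
    - [0,0,0.6,0]
    - [0,0,0.8,0]
    - [0,0,1.0,0]
    - [0,0,1.0,0]
    - [0,0,1.0,0]

```text
time: 21.12
ee_pos: [0.5279, -0.0067, 0.0748]
tool_rot: [0.0, 0.223, 0.975, -0.0]
ft_force: [1.2, -1.2, -2.1]
gripper_width: 0.0403
gripper_force: 14.8
```

Call:
carry_out:
  targets:
    - [0,0,0.2,0]
    - [0,0,0.4,0]
    - [0,0,0.6,0]
    - [0,0,0.8,0]
    - [0,0,1.0,0]
    - [0,0,1.0,0]
    - [0,0,1.0,0]

```text
time: 21.7
ee_pos: [0.5278, -0.0066, 0.0647]
tool_rot: [-0.0, 0.223, 0.975, -0.0]
ft_force: [1.8, -1.5, -1.3]
gripper_width: 0.0402
gripper_force: 14.9
```

Call:
carry_out:
  targets:
    - [0,0,0.2,0]
    - [0,0,0.35,0]
    - [0,0,0.45,0]
    - [0,0,0.45,0]
    - [0,0,0.45,0]

```text
time: 22.12
ee_pos: [0.5279, -0.0066, 0.0604]
tool_rot: [0.0, 0.223, 0.975, -0.0]
ft_force: [1.1, -1.0, 0.3]
gripper_width: 0.04
gripper_force: 14.9
```

Call:
carry_out:
  targets:
    - [0,0,0,0]
    - [0,0,0,0]
    - [0,0,0,0]
    - [0,0,-1,0]
    - [0,0,-3,0]
    - [0,0,-5,0]
    - [0,0,-5,0]
    - [0,0,-5,0]
    - [0,0,-5,0]
  gripper: 0.62

```text
time: 22.87
ee_pos: [0.5275, -0.0065, 0.1104]
tool_rot: [-0.0, 0.222, 0.975, -0.0]
ft_force: [-0.7, 0.6, -0.2]
gripper_width: 0.0543
gripper_force: 0.0
```

Call:
carry_out:
  targets:
    - [0,0,0,0]
    - [0,0,0,0]
    - [0,0,0,0]
    - [0,0,0,0]
    - [0,0,0,0]
    - [0,0,0,0]
  gripper: 0

```text
time: 23.37
ee_pos: [0.5277, -0.0066, 0.1102]
tool_rot: [-0.0, 0.223, 0.975, -0.0]
ft_force: [0.2, 0.3, 0.1]
gripper_width: 0.0181
gripper_force: 0.0
```

```bash
python3 go.py .528 -.007 .083 64.3; python3 - <<'E'
from h import *
c=optics.capture("scene"); W=cloud(c); H,S,V=hsv(c)
b=(H>100)&(H<124)&(S>120)&(V>40)
print("blue",fit(W,b,(.528,-.007),(.07,.26)),fit(W,b,(.528,-.007),(.1,.26)),[(round(x["p"],2),np.round(x["position"],4).tolist()) for x in spotter.spot_point("fresh_c",c)[:5]])
E
```

```text
shift [-0.05 -0.02  2.72] turn -0.0 yaw 64.28 q6 -1.27 t 23.37 F [0.16 0.29 0.12] p [ 0.5277 -0.0066  0.1102] tilt z [-0. -0. -1.]
blue (244, [525.7, -4.0, 37.8, 27.0, 73.6], np.float64(104.0)) (155, [525.9, -4.9, 38.0, 23.7, 68.3], np.float64(105.4)) [(0.68, [0.5221, -0.0045, 0.0756]), (0.61, [0.5261, -0.0061, 0.0405])]
```

Call:
carry_out:
  targets:
    - [0,0,0.5,0]
    - [0,0,1,0]
    - [0,0,1.5,0]
    - [0,0,2,0]
    - [0,0,2.5,0]
    - [0,0,2.8,0]
    - [0,0,3.1,0]
    - [0,0,3.4,0]
    - [0,0,3.6,0]
    - [0,0,3.6,0]
    - [0,0,3.6,0]

```text
time: 24.38
ee_pos: [0.5278, -0.0066, 0.0745]
tool_rot: [-0.0, 0.223, 0.975, -0.0]
ft_force: [-0.3, -0.6, 1.1]
gripper_width: 0.0004
gripper_force: 1.0
```

Call:
carry_out:
  targets:
    - [0,0,0.15,0]
    - [0,0,0.3,0]
    - [0,0,0.45,0]
    - [0,0,0.6,0]
    - [0,0,0.75,0]
    - [0,0,0.9,0]
    - [0,0,1.0,0]
    - [0,0,1.0,0]
    - [0,0,1.0,0]

```text
time: 25.13
ee_pos: [0.5278, -0.0066, 0.0643]
tool_rot: [-0.0, 0.223, 0.975, -0.0]
ft_force: [-0.6, -1.0, 2.8]
gripper_width: 0.0004
gripper_force: 1.4
```

Call:
carry_out:
  targets:
    - [0,0,0.15,0]
    - [0,0,0.3,0]
    - [0,0,0.45,0]
    - [0,0,0.6,0]
    - [0,0,0.7,0]
    - [0,0,0.7,0]
    - [0,0,0.7,0]

```text
time: 25.72
ee_pos: [0.5277, -0.0066, 0.0573]
tool_rot: [-0.0, 0.223, 0.975, -0.0]
ft_force: [-1.2, -0.5, 3.0]
gripper_width: 0.0006
gripper_force: 1.5
```

Call:
carry_out:
  targets:
    - [0,0,0.1,0]
    - [0,0,0.2,0]
    - [0,0,0.3,0]
    - [0,0,0.4,0]
    - [0,0,0.4,0]
    - [0,0,0.4,0]

```text
time: 26.22
ee_pos: [0.5277, -0.0066, 0.0534]
tool_rot: [-0.0, 0.223, 0.975, -0.0]
ft_force: [0.1, -0.5, 2.9]
gripper_width: 0.0001
gripper_force: 1.7
```

Call:
carry_out:
  targets:
    - [0,0,0.05,0]
    - [0,0,0.1,0]
    - [0,0,0.1,0]
    - [0,0,0.1,0]

```text
time: 26.55
ee_pos: [0.5278, -0.0066, 0.0525]
tool_rot: [0.0, 0.223, 0.975, -0.0]
ft_force: [-2.1, -1.0, 4.3]
gripper_width: 0.0002
gripper_force: 2.2
```

Call:
carry_out:
  targets:
    - [0,0,0.05,0]
    - [0,0,0.1,0]
    - [0,0,0.1,0]
    - [0,0,0.1,0]

```text
time: 26.88
ee_pos: [0.528, -0.0066, 0.0518]
tool_rot: [0.0, 0.223, 0.975, -0.0]
ft_force: [-0.8, -0.1, 8.3]
gripper_width: 0.0003
gripper_force: 3.9
```

Call:
carry_out:
  targets:
    - [0,0,0.05,0]
    - [0,0,0.05,0]
    - [0,0,0.05,0]

```text
time: 27.13
ee_pos: [0.5281, -0.0067, 0.0515]
tool_rot: [0.0, 0.223, 0.975, -0.0]
ft_force: [-1.9, 0.1, 9.5]
gripper_width: 0.0012
gripper_force: 4.8
```

Same depth and force as the press that released the empty one. Let go and check.

Call:
carry_out:
  targets:
    - [0,0,-0.2,0]
    - [0,0,-0.6,0]
    - [0,0,-1.2,0]
    - [0,0,-3,0]
    - [0,0,-6,0]
    - [0,0,-9,0]
    - [0,0,-12,0]
    - [0,0,-12,0]
    - [0,0,-12,0]
    - [0,0,-12,0]

```text
time: 27.97
ee_pos: [0.5273, -0.0065, 0.1706]
tool_rot: [-0.0, 0.223, 0.975, -0.0]
ft_force: [-1.1, -0.2, 0.1]
gripper_width: 0.0003
gripper_force: 0.0
```

```bash
python3 - <<'E'
from h import *
c=optics.capture("scene"); W=cloud(c); H,S,V=hsv(c)
b=(H>100)&(H<124)&(S>120)&(V>40)
print("blue",fit(W,b,(.528,-.007),(.06,.26)),fit(W,b,(.528,-.007),(.08,.26)))
for t in("fresh_c","spent_c","bowl","dropper","tape_roll","pastilles"): print(t,[(round(x["p"],2),np.round(x["position"],3).tolist()) for x in spotter.spot_point(t,c)[:3]])
save(c,"end")
E
```

```text
blue (212, [525.8, -8.3, 45.6, 28.2, 71.6], np.float64(82.9)) (161, [526.0, -5.8, 39.8, 26.6, 64.9], np.float64(83.2))
fresh_c [(0.6, [0.525, -0.004, 0.053]), (0.53, [0.526, -0.005, 0.015])]
spent_c [(0.64, [0.525, 0.227, 0.012]), (0.57, [0.526, 0.232, 0.039])]
bowl []
dropper [(0.55, [0.399, 0.021, 0.0]), (0.53, [0.522, 0.232, 0.044])]
tape_roll [(0.81, [0.765, 0.14, 0.002])]
pastilles [(0.5, [0.529, -0.004, 0.018])]
```

View pics/end.png

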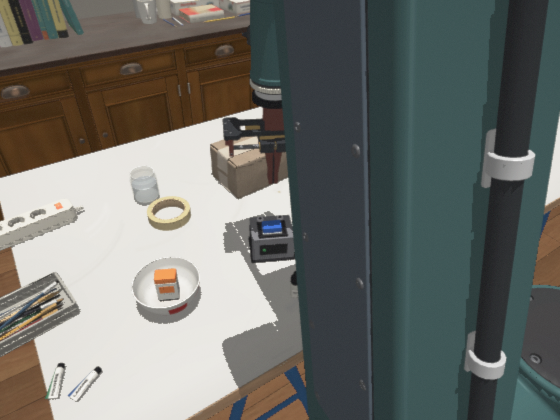

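The blue cap (271,227) sits at the caught height, with its top at 83 mm, the same as the empty one at the start. The orange cartridge stands in the upright bowl (167,285).

```bash
python3 -c "
from rig import order; print(order.sign_off())"
```

```text
the job is handed in; nothing more can be done
None
```

The swap is done and handed in at about 28 s of the 72 s allowed: the blue cartridge is held down by the catch, the orange one stands in the upright bowl, the presses read at most 9.5 N at the wrist, and the sign-off gave no verdict.

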